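Draw out the reach gauge to the 100 mm mark and hold it there

TASK

I want to pencil a point on the carving under the gauge's pointer: press the lock button on the gauge's sleeve fully down, then take the brass head of the sliding arm in a light pinch, draw it out until the scale reads 100 mm at the sleeve's mouth, and hold it there. The arm is sprung and runs back if you let go, so finish while still gripping the head. Be gentle with the gauge, and do not touch the carving or disturb the other things on the bench.

Things in the scene. Friction and masses are not known exactly. Their poses are not given: they have to be found in the camera images.
- gauge: Reach gauge, fixed to the bench: dark iron foot 150 x 110 mm, round column, level aluminium sleeve (38 mm wide, 30 high, axis 125 mm above the bench), from which a steel bar slides out. Origin: centre of the foot's underside, on the column. x: the way the bar slides out; z up. The black knob on the column clamp's -y side is not part of the job.
- mouth (a point): Middle of the sleeve's mouth, on the bar's axis, 110 mm out from the column, 125 mm above the bench; axes as the gauge's. The mouth's edge is the reading edge for the scale on top of the bar: lines every 5 mm, longer every 10, across the full width at 0, 50 and 100 mm (100 is the second full-width line after zero; zero is at the edge with the bar home).
- head_mid (a point): Brass block on the bar's outer end, 30 mm long (along the bar), 26 wide (y), 40 high; this point is its centre, axes as the gauge's. Taken across its width (y). With the bar home its centre is 40 mm out from the mouth. A nut 13 mm across stands 9 mm above its top. Pinch it with 20 to 35 N a finger; over 50 N a finger (100 N for both together) spoils it.
- pointer_tip (a point): Tip of the 6 mm steel pointer that hangs from the underside of the brass head, 52 mm below the head's centre, 73 mm above the bench.
- slide_arm (a joint): How far the bar is drawn out, m: 0 fully home (start), 0.130 at its end stop; this is the scale's reading (0.100 = 100 mm). A return spring pulls it home with 3 to 4 N, so it runs back if let go. Locked at home (under 2 mm of play) until the lock button is down.
- button_top (a point): Cap of the lock button, the round steel plunger on top of the sleeve, 30 mm behind the mouth: 22 mm across; this point is the centre of its top face, 166 mm above the bench when up. Pressed straight down, with no more than 40 N.
- lock_button (a joint): Travel of the lock button, m: 0 up and locked (start), 0.006 fully down. Moving it takes about 4 N; it stays down where it is pushed. The bar is free from about 0.0045 on; press it past 0.005.
- carving: Carved pale wooden rail, 300 mm long, about 100 wide, 60 high with its ornament, an iron holdfast 80 mm high at each end; fixed across the bar's path, under the drawn-out pointer, whose tip passes about 15 mm above it. Origin: centre of its underside; y along it. Not to be touched by the robot.
- gouge_wide: wide carving gouge, 245 mm long, wooden handle 26 mm thick; lies on the bench under the gauge's sleeve. Not part of the job. Origin on its underside half-way along.
- gouge_mid: middling carving gouge, 245 mm long, lying on the bench. Not part of the job. Origin on its underside half-way along.
- gouge_small: narrow carving gouge, 245 mm long, lying on the bench. Not part of the job. Origin on its underside half-way along.
- slip_stone: grey sharpening slip, 100 x 45 x 16 mm, lying on the bench. Not part of the job. Origin on its underside half-way along.
- wax_tin: round metal wax tin, 76 mm across, 34 mm high. Not part of the job. Origin on its underside half-way along.
- mallet: round wooden carver's mallet standing on its head, handle up, 264 mm high, 100 mm across. Not part of the job. Origin on its underside.
- pencil: wooden carpenter's pencil, 180 mm long, 9 mm thick, lying on the bench. Not part of the job. Origin on its underside half-way along.

How it is judged:
By the outcome, as a careful person would: the job done as asked, in the order asked, and still so for the second after the job is handed in, while the arm keeps its last pose, push and grip.
It also fails if it takes over 48 s, if anything falls off the work surface, if the arm or the gripper's body presses on something with over 40 N, if the wrist force passes 120 N, or if a joint passes its speed limit or range.

ROBOT

A 6-joint arm with a two-finger parallel gripper is mounted at the origin on the work surface. World frame = base frame: x ahead of the robot, y to its left, z up, the work surface at z = 0. Lengths are in mm, angles in rad, forces in N, time in s.
With the tool pointing down it reaches from about 425 to 925 mm from the base axis. Payload 12.5 kg.
Tool frame: the origin (TCP) lies on the centre line of the jaws, within the pads' length; the fingertips stand 8 mm ahead of it and the grasp point (between the pads) lies 11 mm behind it; z points along the fingers, y is the line along which they close (so a half turn about z gives the same grasp; the last joint's range is limited). The gripper opens to 85 mm and grips with 20 to 120 N. Pads are 22 mm wide; open, the fingers measure 114 mm over their backs; the gripper's body (76 mm by 85 mm) begins 54 mm behind the grasp point. The pads swing forward as they close: fully open they stand 13 mm farther back than shut.
Start: joints at [-1.286, 0.491, 1.559, -0, 1.092, -0.106], TCP at [238.104, -577.887, 209.427] pointing down, gripper open.
Joint ranges: [-3.1, 3.1], [-0.84, 2.19], [0.05, 2.79], [-1.13, 4.28], [0.06, 2.93], [-2.69, 2.69]. Speed limits (rad/s): [2.22, 2.22, 2.79, 3.14, 3.14, 3.14].

INTERFACE

Orientations are given as a unit quaternion [w, x, y, z].
In Python, from workcell import get_state, read_camera, camera_info, hand_in gives the robot as it stands.
- The arm moves only by the tool play_rows, never from a script. Its argument "plan" is a list of rows, each a list of 6 numbers: the shift along the world's x, y, z in mm, then the turn, a rotation vector about the world's x, y, z in rad. In form: [[dx, dy, dz, ax, ay, az], ...]. A call has 1 to 8 rows; each row shifts and turns the commanded pose from where the row before left it; what a row does not reach is not made up. A row lasts 1/12 s, in which the tool goes at most 41.7 mm and 7.16 degrees, less where a joint would pass 70% of its speed; a pose out of reach is approached as far as the arm can. A call is refused whole if a number of a shift passes 41.7 or a number of a turn 0.125, either way. A call with a gripper value outside its range is refused whole. "gripper" is the closure, from -1 (fully open) to 1 (shut), set as the call begins (left out, the last holds). The fingers move at their own pace and stop on an object; "force" is the grip in N (left out, the last holds). Time passes only in rows, so rows that do not move let the fingers close. It gives the time, the measured TCP pose, the force, the opening and the grip force at its end, in the units of the state.
- get_state(): the state, without advancing time (a new reading comes with each control period).
- read_camera(name): name is "scene" or "top" or "wrist"; returns the picture (400x640x3 uint8, blue, green, red); there is no depth.
- camera_info(name): a dict with "fx", "fy", "cx", "cy" (pixels), "eye" and "rotation" of the camera in the world; the wrist camera has in their place "T_tool_cam" (4x4, takes a point from camera to tool coordinates, whose origin is the TCP and whose axes are the flange's). Camera axes: x right, y up, looking along -z (the intrinsics and any distortion apply to the point x, -y, -z); pixel columns grow to the right and rows downward; lengths in mm; the calibration is good to about 2 mm. A picture is of the moment at which its call begins: read the wrist's pose just before it. camera_info takes no time and is no camera call.
- hand_in(): hands the job in; it is judged then, once.
The state is a dict: "time": time; "joint_pos": joint angles; "qvel": joint speeds; "tau": joint torques, N m; "tool_pos": TCP position; "ee_rot": TCP orientation; "ft_force": force on the tool from outside, world axes, zero at the start; "torque": the same for the moment, N m; "grip_width": finger opening in mm; "finger_force": force on a finger pad.
Only numpy, scipy, OpenCV 4.12 (cv2) and the standard library are available. Lean on these libraries where they do the work, as an engineer would, in place of code of your own. Each camera call takes 0.05 s, during which the arm holds its last target. There are 200 camera calls.

## Working session

There is one attempt and no reset: what is moved stays moved. The work goes in short steps, Python scripts to look and compute and a tool call to move; the robot and the scene stay as the last step left them, time stands still between calls to the robot, and variables do not carry over. Pictures are saved under pics/ and viewed, at most 10 in all, crops included, and the job is handed in when it is done.

Besides the shell and the picture viewer there is one more tool, called after ">>>" by a JSON object that holds its "op" and its "data", one argument or row to a line. play_rows: Moves the arm, as the interface text tells. Its arguments: {"type":"object","properties":{"plan":{"type":"array"},"gripper":{"type":"number"},"force":{"type":"number"}},"required":["plan"]}

```bash
mkdir -p pics
python3 - <<'E'
from workcell import *
import cv2,numpy as np
for n in("scene","top"):
    cv2.imwrite(f"pics/{n}0.png",read_camera(n)); i=camera_info(n); print(n,{k:np.round(v,4).tolist() if not isinstance(v,(str,dict)) else v for k,v in i.items()})
print(camera_info("wrist")); s=get_state(); print(s)
E
```

```text
scene {'fx': 404.1902, 'fy': 404.1902, 'cx': 319.2099, 'cy': 197.4166, 'eye': [1073.6577, 248.7634, 1021.2459], 'rotation': [0.5254, 0.1629, 0.248, 0.7974]}
top {'fx': 405.5826, 'fy': 405.5826, 'cx': 320.6249, 'cy': 200.6656, 'eye': [397.2434, -3.005, 1228.1893], 'rotation': [0.7071, 0.0383, -0.0244, -0.7056]}
{'fx': 293.1167209189256, 'fy': 293.1167209189256, 'cx': 315.4154975453569, 'cy': 199.39693794992507, 'T_tool_cam': array([[ 5.23945502e-05,  9.45791874e-01,  3.24773350e-01,
         8.31545289e+01],
       [ 9.99999542e-01,  2.60753741e-04, -9.20682979e-04,
         5.84965655e-01],
       [-9.55460346e-04,  3.24773250e-01, -9.45791427e-01,
        -1.65962058e+02],
       [ 0.00000000e+00,  0.00000000e+00,  0.00000000e+00,
         1.00000000e+00]])}
{'time': 0.1, 'joint_pos': array([-1.28562592e+00,  4.91495723e-01,  1.55940367e+00, -5.49367972e-05,
        1.09167656e+00, -1.05590008e-01]), 'qvel': array([-1.36210989e-03,  1.83073578e-03, -2.59600821e-03, -6.76094462e-05,
       -1.26412872e-04,  1.56874353e-04]), 'tau': array([ 2.20249502e-03, -6.19448233e+01, -2.62025964e+01, -1.32837217e-04,
        2.87048599e-03,  3.64028722e-06]), 'tool_pos': array([ 238.00851473, -577.66664843,  208.88317175]), 'ee_rot': array([-4.87482491e-04,  9.80971348e-01,  1.94151932e-01, -6.83569862e-05]), 'ft_force': array([-0.17446771,  0.15328706, -0.26137219]), 'torque': array([ 0.01924726, -0.00972363, -0.00568701]), 'finger_force': 0.0, 'grip_width': 85.52556819062544}
```

View pics/scene0.png

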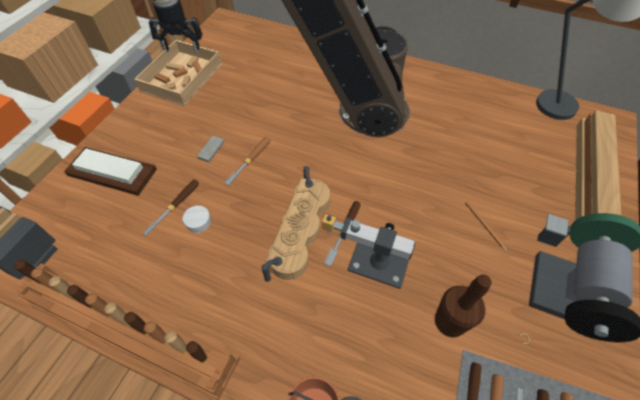

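View pics/top0.png

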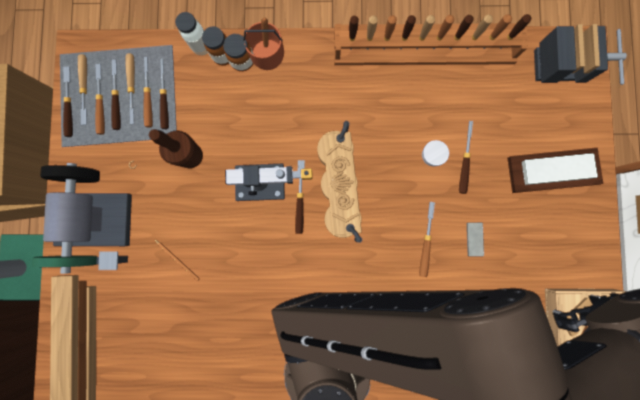

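The top view shows the gauge at about (258,180), with the button near (280,174), the brass head near (307,174) and the bar sliding to the right of the picture (about world -y). The carving is at (340,185). I'll take an enlarged crop and locate these by rays.

```bash
cat > h.py <<'E'
from workcell import *
import cv2,numpy as np
from scipy.spatial.transform import Rotation as R
def q(v): return R.from_quat(np.roll(v,-1))
def ray(n,u,v,s=None):
    i=camera_info(n); d=np.array([(u-i['cx'])/i['fx'],-(v-i['cy'])/i['fy'],-1])
    if n=='wrist':
        T=i['T_tool_cam']; r=q(s['ee_rot']); return s['tool_pos']+r.apply(T[:3,3]), r.apply(T[:3,:3]@d)
    return np.array(i['eye']), q(i['rotation']).apply(d)
def on(n,u,v,z,s=None):
    e,d=ray(n,u,v,s); return e+d*(z-e[2])/d[2]
E
python3 - <<'E'
from h import *
a=cv2.imread('pics/top0.png')[130:250,210:370]; cv2.imwrite('pics/c0.png',cv2.resize(a,None,fx=5,fy=5,interpolation=cv2.INTER_CUBIC))
for nm,u,v,z in[('button',280,174,166),('head',307,174,145),('sleeveback',227,176,140),('sleevemouth',291,174,140)]: print(nm,on('top',u,v,z).round(1))
E
```

```text
button [562.5 126.  166. ]
head [565.8  55.5 145. ]
sleeveback [561.1 273.7 140. ]
sleevemouth [566.6  99.3 140. ]
```

View pics/c0.png

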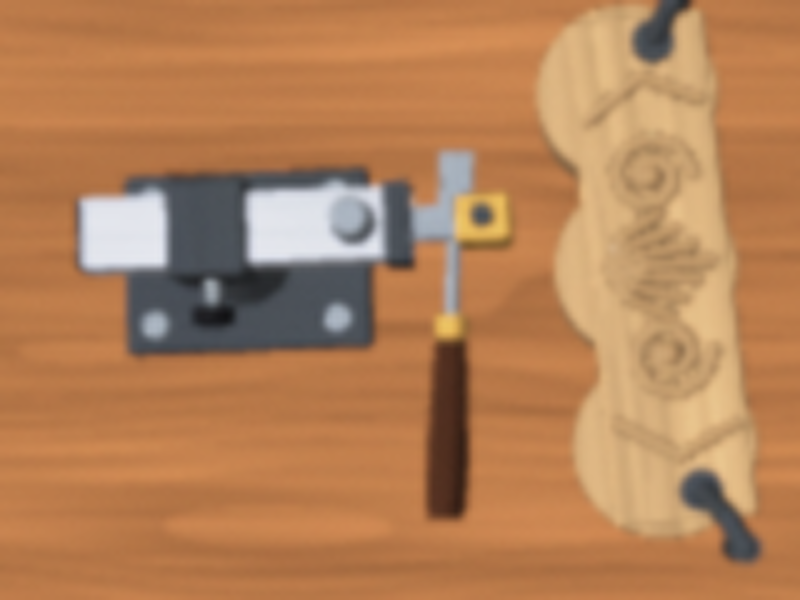

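Crop findings, in full-image pixels: button (280.2,173.8), head top (306.6,173.8), mouth edge x≈292.4. The bar runs along world -y, tilted about 1-2°. The wide gouge lies beneath the bar, at about x=300. Next I'll move above the gauge with the gripper shut and turned so the fingers close across world x.

>>> {"op": "play_rows", "data": {
  "plan": [
    [16,26,8,0,0,0.05],
    [16,26,8,0,0,0.05],
    [16,26,8,0,0,0.05],
    [16,26,8,0,0,0.05],
    [16,28,0,0,0,0.05],
    [16,28,0,0,0,0.05],
    [16,28,0,0,0,0.05],
    [16,28,0,0,0,0.05]
  ],
  "gripper": 1,
  "force": 25
}}

```text
time: 0.77
tool_pos: [366.5, -360.4, 241.3]
ee_rot: [-0.0, 0.922, 0.386, -0.0]
ft_force: [1.8, -1.0, 0.9]
grip_width: 0.0
finger_force: 0.0
```

>>> {"op": "play_rows", "data": {
  "plan": [
    [14,29,5,0,0,0.05],
    [14,29,5,0,0,0.05],
    [14,29,5,0,0,0.05],
    [14,29,5,0,0,0.05],
    [14,29,5,0,0,0.05],
    [14,29,5,0,0,0.05],
    [14,29,5,0,0,0.05],
    [14,29,5,0,0,0.05]
  ]
}}

```text
time: 1.43
tool_pos: [478.4, -128.3, 281.6]
ee_rot: [-0.0, 0.827, 0.562, -0.0]
ft_force: [0.6, -1.4, 0.1]
grip_width: -0.1
finger_force: 0.0
```

>>> {"op": "play_rows", "data": {
  "plan": [
    [11,29,2,0,0,0.05],
    [11,29,2,0,0,0.05],
    [11,29,2,0,0,0.05],
    [11,29,2,0,0,0.05],
    [11,29,2,0,0,0.05],
    [11,29,2,0,0,0.05],
    [11,29,2,0,0,0.05],
    [11,29,2,0,0,0.05]
  ]
}}

```text
time: 2.1
tool_pos: [566.3, 103.7, 297.3]
ee_rot: [-0.0, 0.699, 0.715, -0.0]
ft_force: [0.6, -0.1, 0.6]
grip_width: 0.2
finger_force: 0.0
```

Run:
```python
from h import *
s=get_state(); im=read_camera('wrist'); cv2.imwrite('pics/w1.png',im)
import pickle; pickle.dump(s,open('s1.pkl','wb'))
print(s['tool_pos'], q(s['ee_rot']).as_matrix().round(3))
```

```text
[566.29492808 103.72266399 297.2956085 ] [[-0.023  1.    -0.   ]
 [ 1.     0.023 -0.   ]
 [-0.    -0.    -1.   ]]
```

View pics/w1.png

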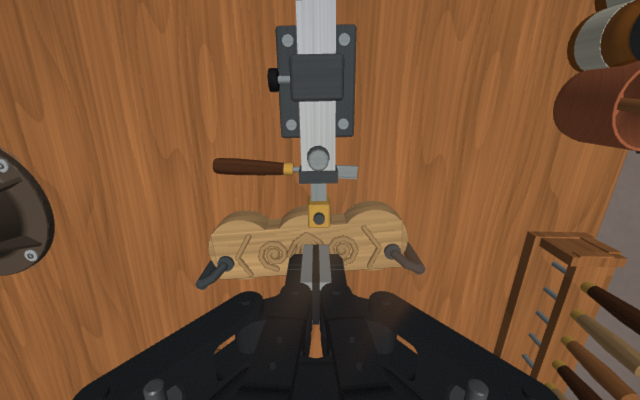

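The wrist view shows the button cap at about (318,157), the head with its nut at (319,217), the mouth edge at row ~180, and the bar running straight down the picture.

Run:
```python
from h import *
import pickle; s=pickle.load(open('s1.pkl','rb')); im=cv2.imread('pics/w1.png')
hsv=cv2.cvtColor(im,cv2.COLOR_BGR2HSV)
m=cv2.inRange(hsv,(18,130,90),(32,255,255)); m[:195]=0;m[232:]=0;m[:,:300]=0;m[:,340:]=0
v,u=np.nonzero(m); print('brass',u.min(),u.max(),v.min(),v.max())
# rows of brass width
for r in range(v.min(),v.max()+1,3): print(r,u[v==r].min(),u[v==r].max(),end='; ')
g=cv2.cvtColor(im,cv2.COLOR_BGR2GRAY)
c=cv2.HoughCircles(g[135:180,295:345],cv2.HOUGH_GRADIENT,1,20,param1=100,param2=10,minRadius=8,maxRadius=15); print('circ',c)
for nm,a,b,z in[('button',318,157,166),('nut',319,217.5,152),('mouth',318,181,140),('clampfront',317,99,140),('sleeve far',315.5,30,140)]: print(nm,on('wrist',a,b,z,s).round(1))
# triangulate button top & wrist
def tri(a,b):
    (e,d),(f,g)=a,b; t=np.linalg.lstsq(np.c_[d,-g],f-e,rcond=None)[0]; return (e+d*t[0]).round(1),(f+g*t[1]).round(1)
print(tri(ray('wrist',318,157,s),ray('top',280.2,173.8)))
cv2.imwrite('pics/c1.png',cv2.resize(im[130:240,270:370],None,fx=5,fy=5,interpolation=cv2.INTER_CUBIC))
```

```text
brass 308 329 196 227
196 309 327; 199 309 328; 202 308 328; 205 308 329; 208 308 329; 211 308 329; 214 308 329; 217 308 329; 220 308 329; 223 308 329; 226 309 328; circ [[[22.5 22.5 11.8]]]
button [568.  130.2 166. ]
nut [571.1  57.7 152. ]
mouth [569.1  97.7 140. ]
clampfront [565.8 186.2 140. ]
sleeve far [562.8 249.6 140. ]
(array([568.3, 126.7, 147.6]), array([566. , 127.8, 147.3]))
```

View pics/c1.png

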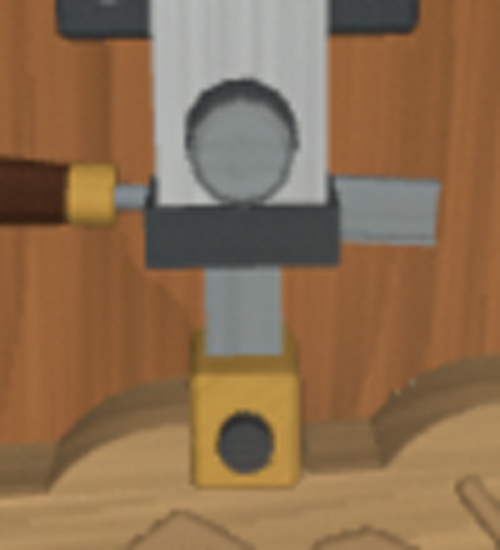

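The crop puts the button cap centre at (318.6,158.6), the head top face centre at (319.2,216.2) and the mouth edge at row 183.

Run:
```python
from h import *
import pickle; s=pickle.load(open('s1.pkl','rb'))
for nm,a,b,z in[('button',318.6,158.6,166),('headtop',319.2,216.2,145),('mouth',318.5,183,140),('mouth144',318.5,183,144)]: print(nm,on('wrist',a,b,z,s).round(1))
for nm,a,b,z in[('button',280.2,173.8,166),('headtop',306.6,173.8,145)]: print(nm,on('top',a,b,z).round(1))
```

```text
button [568.7 128.6 166. ]
headtop [571.5  56.4 145. ]
mouth [569.7  95.3 140. ]
mouth144 [569.6  96.4 144. ]
button [563.  125.5 166. ]
headtop [566.3  56.6 145. ]
```

>>> {"op": "play_rows", "data": {
  "plan": [
    [0.2,4,-18,0,0,0.003],
    [0.2,4,-18,0,0,0.003],
    [0.2,4,-18,0,0,0.003],
    [0.2,4,-18,0,0,0.003],
    [0.2,4,-18,0,0,0.003],
    [0.2,4,-17,0,0,0.003],
    [0,0,0,0,0,0],
    [0,0,0,0,0,0]
  ]
}}

```text
time: 2.82
tool_pos: [567.0, 126.1, 190.0]
ee_rot: [-0.001, 0.693, 0.72, -0.001]
ft_force: [0.3, 0.9, 0.6]
grip_width: -0.2
finger_force: 0.0
```

Run:
```python
from h import *
s=get_state(); im=read_camera('wrist'); 
import pickle; pickle.dump(s,open('s2.pkl','wb')); cv2.imwrite('pics/w2full.png',im)
print(s['tool_pos'])
cv2.imwrite('pics/w2.png',cv2.resize(im[130:330,220:420],None,fx=3,fy=3,interpolation=cv2.INTER_CUBIC))
T=np.linalg.inv(camera_info('wrist')['T_tool_cam']);i=camera_info('wrist')
for p in([0,0,8],):
    c=T@np.r_[p,1]; print('tip px',i['cx']-i['fx']*c[0]/c[2], i['cy']+i['fy']*c[1]/c[2])
```

```text
[567.04353515 126.10550779 189.98886742]
tip px 315.82184830219154 232.78645423038552
```

View pics/w2.png

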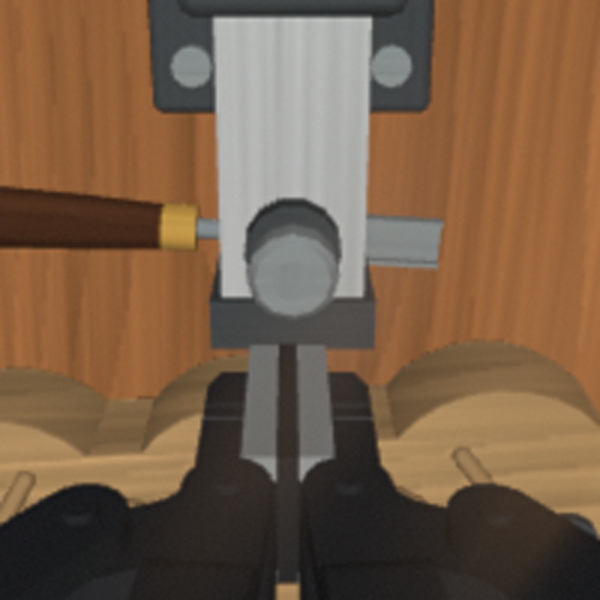

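Run:
```python
from h import *
import pickle; s=pickle.load(open('s2.pkl','rb'))
print(on('wrist',317.7,220.7,166,s))
i=camera_info('wrist');T=np.linalg.inv(i['T_tool_cam'])
for p in([0,0,8],[11,0,8],[0,0,0],[11,0,0],[-11,0,8],[0,0,-5]):
    c=T@np.r_[p,1]; print(p,i['cx']-i['fx']*c[0]/c[2], i['cy']+i['fy']*c[1]/c[2])
```

```text
[568.27674312 127.87982891 166.        ]
[0, 0, 8] 315.82184830219154 232.78645423038552
[11, 0, 8] 315.83049165255363 217.19707623768048
[0, 0, 0] 315.83875985481063 238.30879527871127
[11, 0, 0] 315.84810144720706 222.17510651105545
[-11, 0, 8] 315.8135221790749 247.8036726748584
[0, 0, -5] 315.85005466228733 241.99703020109772
```

>>> {"op": "play_rows", "data": {
  "plan": [
    [0.8,1.5,-2,0,0,0],
    [0,0,-2,0,0,0],
    [0,0,-2,0,0,0],
    [0,0,0,0,0,0]
  ]
}}

```text
time: 3.2
tool_pos: [568.1, 127.5, 184.5]
ee_rot: [0.0, 0.694, 0.72, 0.0]
ft_force: [-0.3, -0.1, 0.7]
grip_width: -0.3
finger_force: 0.0
```

Run:
```python
from h import *
s=get_state(); im=read_camera('scene'); i=camera_info('scene'); p0=s['tool_pos']; print(p0)
def px(p):
    c=q(i['rotation']).inv().apply(p-np.array(i['eye'])); return i['cx']-i['fx']*c[0]/c[2], i['cy']+i['fy']*c[1]/c[2]
r=q(s['ee_rot'])
for t in([0,0,8],[11,0,8],[-11,0,8],[0,0,-11]):
    u,v=px(p0+r.apply(t)); print(t,((u-310)*8,(v-190)*8))
print('button',[((u-310)*8,(v-190)*8) for u,v in[px(np.array([568,127.5,166]))]])
cv2.imwrite('pics/s3.png',cv2.resize(im[190:260,310:410],None,fx=8,fy=8,interpolation=cv2.INTER_CUBIC))
```

```text
[568.05161701 127.51491683 184.4517193 ]
[0, 0, 8] (np.float64(365.23042500602605), np.float64(244.6586421841589))
[11, 0, 8] (np.float64(399.6209132781373), np.float64(255.77669698902014))
[-11, 0, 8] (np.float64(330.99644781852703), np.float64(233.59118563781976))
[0, 0, -11] (np.float64(369.88085833899186), np.float64(211.77024607294425))
button [(np.float64(362.7512561848812), np.float64(262.15108962945897))]
```

View pics/s3.png

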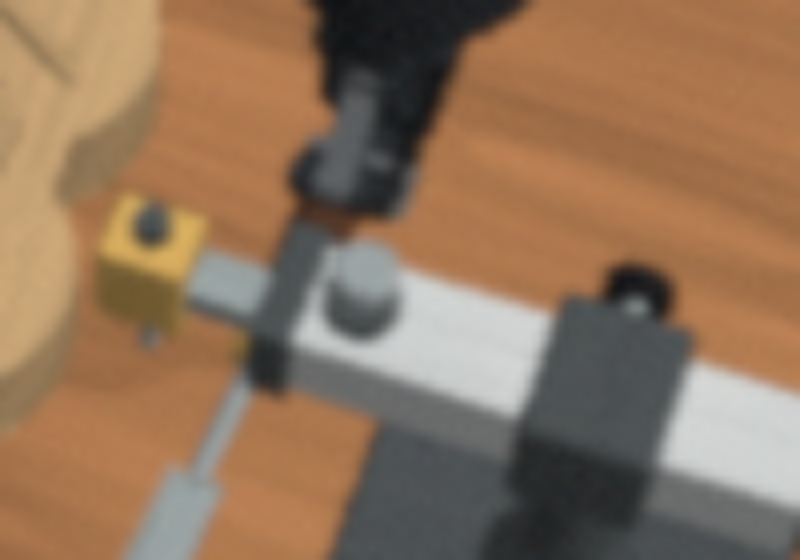

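The scene crop shows the fingertips above the button and centred on it. They look higher than the stated 8 mm ahead of the TCP, so I'll descend slowly on force feedback.

>>> {"op": "play_rows", "data": {
  "plan": [
    [0,0,-2,0,0,0],
    [0,0,-2,0,0,0],
    [0,0,-2,0,0,0],
    [0,0,-1.5,0,0,0],
    [0,0,-1,0,0,0],
    [0,0,-1,0,0,0],
    [0,0,0,0,0,0]
  ]
}}

```text
time: 3.83
tool_pos: [568.1, 127.6, 174.7]
ee_rot: [-0.0, 0.694, 0.72, -0.0]
ft_force: [-0.1, 0.2, -0.6]
grip_width: 0.3
finger_force: 0.0
```

>>> {"op": "play_rows", "data": {
  "plan": [
    [0,0,-1,0,0,0],
    [0,0,-1,0,0,0],
    [0,0,-1,0,0,0],
    [0,0,0,0,0,0]
  ]
}}

```text
time: 4.17
tool_pos: [568.0, 127.6, 171.7]
ee_rot: [-0.0, 0.694, 0.72, -0.0]
ft_force: [-0.3, -0.6, -0.7]
grip_width: -0.3
finger_force: 0.0
```

>>> {"op": "play_rows", "data": {
  "plan": [
    [0,0,-1,0,0,0],
    [0,0,-1,0,0,0],
    [0,0,-1,0,0,0],
    [0,0,-1,0,0,0],
    [0,0,0,0,0,0]
  ]
}}

```text
time: 4.58
tool_pos: [568.0, 127.6, 167.7]
ee_rot: [-0.0, 0.694, 0.72, -0.0]
ft_force: [-0.5, -0.3, -0.3]
grip_width: 0.1
finger_force: 0.0
```

>>> {"op": "play_rows", "data": {
  "plan": [
    [0,0,-1,0,0,0],
    [0,0,-1,0,0,0],
    [0,0,-1,0,0,0],
    [0,0,0,0,0,0]
  ]
}}

```text
time: 4.92
tool_pos: [568.0, 127.6, 164.7]
ee_rot: [-0.0, 0.694, 0.72, -0.0]
ft_force: [-0.4, 0.6, 0.4]
grip_width: 0.2
finger_force: 0.0
```

>>> {"op": "play_rows", "data": {
  "plan": [
    [0,0,-1,0,0,0],
    [0,0,-1,0,0,0],
    [0,0,-1,0,0,0],
    [0,0,0,0,0,0]
  ]
}}

```text
time: 5.25
tool_pos: [568.0, 127.6, 161.7]
ee_rot: [-0.0, 0.694, 0.72, -0.0]
ft_force: [-0.2, -0.5, -0.1]
grip_width: 0.1
finger_force: 0.0
```

>>> {"op": "play_rows", "data": {
  "plan": [
    [0,0,-1,0,0,0],
    [0,0,-1,0,0,0],
    [0,0,0,0,0,0]
  ]
}}

```text
time: 5.5
tool_pos: [568.0, 127.6, 159.7]
ee_rot: [-0.0, 0.694, 0.72, -0.0]
ft_force: [-0.6, -0.9, -1.1]
grip_width: 0.2
finger_force: 0.0
```

Run:
```python
from h import *
a=cv2.resize(read_camera('scene')[190:245,320:390],None,fx=7,fy=7,interpolation=cv2.INTER_CUBIC)
b=cv2.resize(read_camera('wrist')[190:290,250:350+30],None,fx=3,fy=3.85,interpolation=cv2.INTER_CUBIC)
print(a.shape,b.shape); b=cv2.resize(b,(300,385)); cv2.imwrite('pics/x4.png',np.hstack([a,b]))
```

```text
(385, 490, 3) (385, 390, 3)
```

View pics/x4.png

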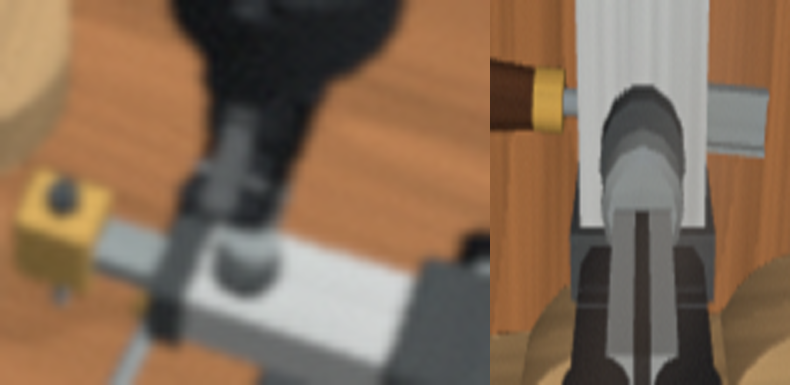

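The tips are now just above the cap and slightly toward the mouth side. I'll shift +3 mm in y and keep descending.

>>> {"op": "play_rows", "data": {
  "plan": [
    [0,1.5,0,0,0,0],
    [0,1.5,0,0,0,0],
    [0,0,-1,0,0,0],
    [0,0,-1,0,0,0],
    [0,0,0,0,0,0]
  ]
}}

```text
time: 6.02
tool_pos: [568.0, 130.6, 157.7]
ee_rot: [-0.0, 0.694, 0.72, -0.0]
ft_force: [-0.1, -0.1, -0.7]
grip_width: -0.1
finger_force: 0.0
```

>>> {"op": "play_rows", "data": {
  "plan": [
    [0,0,-1,0,0,0],
    [0,0,-1,0,0,0],
    [0,0,0,0,0,0]
  ]
}}

```text
time: 6.27
tool_pos: [568.0, 130.6, 155.7]
ee_rot: [-0.0, 0.694, 0.72, -0.0]
ft_force: [0.1, 0.0, -0.8]
grip_width: -0.1
finger_force: 0.0
```

>>> {"op": "play_rows", "data": {
  "plan": [
    [0,0,-1,0,0,0],
    [0,0,-1,0,0,0],
    [0,0,0,0,0,0]
  ]
}}

```text
time: 6.52
tool_pos: [568.0, 130.6, 153.7]
ee_rot: [-0.0, 0.694, 0.72, -0.0]
ft_force: [-0.1, 0.1, -0.2]
grip_width: -0.1
finger_force: 0.0
```

>>> {"op": "play_rows", "data": {
  "plan": [
    [0,0,-1,0,0,0],
    [0,0,-1,0,0,0],
    [0,0,0,0,0,0]
  ]
}}

```text
time: 6.77
tool_pos: [568.0, 130.6, 151.7]
ee_rot: [-0.0, 0.694, 0.72, -0.0]
ft_force: [0.1, -0.5, 0.4]
grip_width: -0.1
finger_force: 0.0
```

>>> {"op": "play_rows", "data": {
  "plan": [
    [0,0,-1,0,0,0],
    [0,0,-1,0,0,0]
  ]
}}

```text
time: 6.93
tool_pos: [568.1, 130.6, 149.9]
ee_rot: [0.0, 0.694, 0.72, 0.0]
ft_force: [-0.0, -0.1, -0.5]
grip_width: 0.2
finger_force: 0.0
```

Run:
```python
from h import *
i=camera_info('wrist');im=read_camera('wrist'); s=get_state(); print(s['ft_force'])
a=cv2.resize(read_camera('scene')[190:245,320:390],None,fx=7,fy=7,interpolation=cv2.INTER_CUBIC)
b=cv2.resize(im[200:300,280:355],None,fx=4,fy=3.85,interpolation=cv2.INTER_CUBIC)
cv2.imwrite('pics/x5.png',np.hstack([a,b]))
```

```text
[ 0.07886226 -0.43652014  0.16702144]
```

View pics/x5.png

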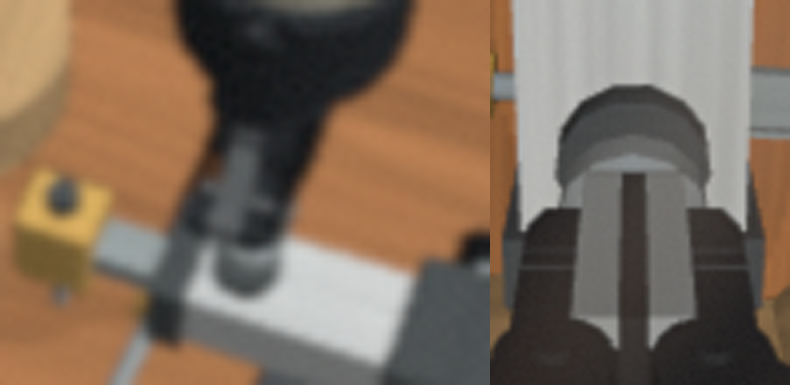

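The tips now cover the cap and are almost touching it, so I'll continue in small steps.

>>> {"op": "play_rows", "data": {
  "plan": [
    [0,0,-1,0,0,0],
    [0,0,-1,0,0,0]
  ]
}}

```text
time: 7.2
tool_pos: [568.2, 130.7, 147.9]
ee_rot: [0.0, 0.694, 0.72, 0.0]
ft_force: [-0.0, 0.2, -0.4]
grip_width: 0.1
finger_force: 0.0
```

>>> {"op": "play_rows", "data": {
  "plan": [
    [0,0,-1,0,0,0],
    [0,0,-1,0,0,0]
  ]
}}

```text
time: 7.37
tool_pos: [568.1, 130.6, 145.8]
ee_rot: [0.0, 0.694, 0.72, 0.0]
ft_force: [-0.0, 0.1, 0.5]
grip_width: -0.2
finger_force: 0.0
```

>>> {"op": "play_rows", "data": {
  "plan": [
    [0,0,-1,0,0,0],
    [0,0,-1,0,0,0]
  ]
}}

```text
time: 7.53
tool_pos: [568.1, 130.6, 143.9]
ee_rot: [0.0, 0.694, 0.72, 0.0]
ft_force: [-0.3, 0.2, 3.0]
grip_width: -0.4
finger_force: 1.9
```

Contact at TCP z≈144, so the real tips stand about 22 mm behind the reported TCP. I'll press 6 mm from here.

>>> {"op": "play_rows", "data": {
  "plan": [
    [0,0,-1,0,0,0],
    [0,0,-1,0,0,0]
  ]
}}

```text
time: 7.7
tool_pos: [568.1, 130.6, 142.1]
ee_rot: [0.0, 0.694, 0.72, 0.0]
ft_force: [-1.3, -0.3, 2.4]
grip_width: -0.4
finger_force: 1.9
```

>>> {"op": "play_rows", "data": {
  "plan": [
    [0,0,-1,0,0,0],
    [0,0,-1,0,0,0]
  ]
}}

```text
time: 7.87
tool_pos: [568.1, 130.6, 140.0]
ee_rot: [0.0, 0.694, 0.72, 0.0]
ft_force: [-1.4, -0.2, 3.2]
grip_width: -0.3
finger_force: 1.9
```

>>> {"op": "play_rows", "data": {
  "plan": [
    [0,0,-1,0,0,0]
  ]
}}

```text
time: 7.95
tool_pos: [568.1, 130.6, 138.9]
ee_rot: [0.0, 0.694, 0.72, 0.0]
ft_force: [-0.8, -0.0, 3.5]
grip_width: -0.1
finger_force: 1.9
```

>>> {"op": "play_rows", "data": {
  "plan": [
    [0,0,-0.6,0,0,0]
  ]
}}

```text
time: 8.03
tool_pos: [568.1, 130.6, 138.2]
ee_rot: [0.0, 0.694, 0.72, 0.0]
ft_force: [-1.7, -1.3, 3.0]
grip_width: 0.4
finger_force: 1.9
```

>>> {"op": "play_rows", "data": {
  "plan": [
    [0,0,-0.6,0,0,0]
  ]
}}

```text
time: 8.12
tool_pos: [568.2, 130.6, 138.1]
ee_rot: [0.0, 0.694, 0.72, 0.0]
ft_force: [-3.6, -0.5, 13.8]
grip_width: 0.4
finger_force: 6.9
```

The button bottomed out at 13.8 N after 6 mm of travel. Now I'll lift, open and move over the head.

>>> {"op": "play_rows", "data": {
  "plan": [
    [0,0,6,0,0,0],
    [0,0,12,0,0,0],
    [0,0,12,0,0,0],
    [0,0,12,0,0,0]
  ]
}}

```text
time: 8.45
tool_pos: [568.0, 130.6, 180.0]
ee_rot: [-0.0, 0.694, 0.72, -0.0]
ft_force: [0.3, 0.4, 0.1]
grip_width: -0.1
finger_force: 0.0
```

>>> {"op": "play_rows", "data": {
  "plan": [
    [0.5,-12,0,0,0,0],
    [0.5,-12,0,0,0,0],
    [0.5,-12,0,0,0,0],
    [0.5,-12,0,0,0,0],
    [0.5,-13,0,0,0,0],
    [0.5,-13,0,0,0,0],
    [0,0,0,0,0,0],
    [0,0,0,0,0,0]
  ],
  "gripper": -1
}}

```text
time: 9.12
tool_pos: [571.1, 55.5, 179.5]
ee_rot: [-0.0, 0.694, 0.72, -0.0]
ft_force: [-0.4, 0.5, 0.4]
grip_width: 85.4
finger_force: 0.0
```

Run:
```python
from h import *
s=get_state(); im=read_camera('wrist'); cv2.imwrite('pics/w6.png',im); print(s['tool_pos'],s['grip_width'])
import pickle; pickle.dump(s,open('s6.pkl','wb'))
hsv=cv2.cvtColor(im,cv2.COLOR_BGR2HSV)
m=cv2.inRange(hsv,(18,130,60),(32,255,255)); m[:,:280]=0;m[:,360:]=0
n,l,st,c=cv2.connectedComponentsWithStats(m); k=1+np.argmax(st[1:,4]); print(st[k],c[k])
x,y,w,h,_=st[k]
for r in range(y,y+h,4): t=np.nonzero(l[r]==k)[0]; print(r,t.min(),t.max(),end='; ')
cv2.imwrite('pics/w6c.png',cv2.resize(im[120:400,160:480],None,fx=2,fy=2))
```

```text
[571.13052708  55.50362827 179.54436148] 85.37617261633022
[ 298  184   36   50 1197] [315.17460317 210.06683375]
184 328 328; 188 300 330; 192 300 331; 196 299 332; 200 298 332; 204 298 332; 208 298 332; 212 298 332; 216 298 332; 220 298 332; 224 298 332; 228 299 332; 232 300 331;
```

View pics/w6c.png

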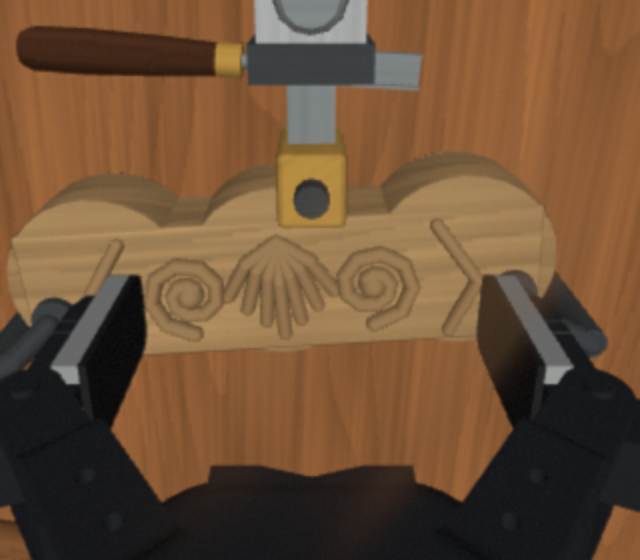

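The head is centred between the open pads: its columns span 298–332, and its top face spans rows ~194–233. I'll work out the along-bar offset.

Run:
```python
from h import *
import pickle; s=pickle.load(open('s6.pkl','rb'))
print('head',on('wrist',315.2,213.5,145,s),'mouth edge z140',on('wrist',315,162,140,s))
i=camera_info('wrist');T=np.linalg.inv(i['T_tool_cam'])
for z in(-22,-35):
  for x in(-11,-5,0,5,11):
    c=T@np.array([x,0,z,1]); print(z,x,round(i['cy']+i['fy']*c[1]/c[2],1))
```

```text
head [570.59270639  58.4498477  145.        ] mouth edge z140 [569.10066241  95.76188734 140.        ]
-22 -11 273.2
-22 -5 264.0
-22 0 256.1
-22 5 248.1
-22 11 238.3
-35 -11 287.1
-35 -5 277.3
-35 0 269.0
-35 5 260.5
-35 11 250.0
```

>>> {"op": "play_rows", "data": {
  "plan": [
    [-0.5,2,0,0,0,0],
    [0,2,-10,0,0,0],
    [0,0,-17,0,0,0],
    [0,0,-17,0,0,0],
    [0,0,-17,0,0,0],
    [0,0,-16,0,0,0],
    [0,0,-14,0,0,0],
    [0,0,-4,0,0,0]
  ]
}}

```text
time: 9.83
tool_pos: [569.4, 61.3, 82.1]
ee_rot: [-0.001, 0.693, 0.721, -0.001]
ft_force: [0.5, 0.4, -0.3]
grip_width: 85.2
finger_force: 0.0
```

>>> {"op": "play_rows", "data": {
  "plan": [
    [0,0,0,0,0,0],
    [0,0,0,0,0,0],
    [0,0,0,0,0,0],
    [0,0,0,0,0,0]
  ],
  "gripper": 0.1,
  "force": 22
}}

```text
time: 10.17
tool_pos: [570.9, 60.7, 85.5]
ee_rot: [0.001, 0.693, 0.72, 0.0]
ft_force: [0.7, 0.2, 0.7]
grip_width: 39.3
finger_force: 0.0
```

>>> {"op": "play_rows", "data": {
  "plan": [
    [0,0,0,0,0,0],
    [0,0,0,0,0,0]
  ],
  "gripper": 0.34
}}

```text
time: 10.33
tool_pos: [570.8, 60.6, 85.2]
ee_rot: [0.0, 0.694, 0.72, 0.0]
ft_force: [-0.2, -0.8, 0.2]
grip_width: 28.1
finger_force: 0.0
```

>>> {"op": "play_rows", "data": {
  "plan": [
    [0,0,0,0,0,0],
    [0,0,0,0,0,0],
    [0,0,0,0,0,0]
  ],
  "gripper": 0.5,
  "force": 25
}}

```text
time: 10.58
tool_pos: [570.9, 60.6, 85.2]
ee_rot: [0.0, 0.694, 0.72, 0.0]
ft_force: [-0.1, 0.8, 5.6]
grip_width: 25.8
finger_force: 26.9
```

The head is gripped at 27 N with no side load. I'll draw it out along the bar.

>>> {"op": "play_rows", "data": {
  "plan": [
    [0,-1,0,0,0,0],
    [0.1,-2,0,0,0,0],
    [0.1,-3,0,0,0,0],
    [0.1,-3,0,0,0,0],
    [0,0,0,0,0,0]
  ]
}}

```text
time: 11.0
tool_pos: [571.3, 51.6, 85.2]
ee_rot: [0.0, 0.694, 0.72, 0.0]
ft_force: [1.2, 3.6, 5.1]
grip_width: 25.8
finger_force: 26.9
```

>>> {"op": "play_rows", "data": {
  "plan": [
    [0.2,-5,0,0,0,0],
    [0.2,-5,0,0,0,0],
    [0.2,-5,0,0,0,0],
    [0.2,-5,0,0,0,0],
    [0.2,-5,0,0,0,0],
    [0.2,-4,0,0,0,0],
    [0,-2,0,0,0,0],
    [0,0,0,0,0,0]
  ]
}}

```text
time: 11.67
tool_pos: [572.5, 20.6, 85.2]
ee_rot: [0.0, 0.694, 0.72, 0.001]
ft_force: [0.1, 3.5, 5.3]
grip_width: 25.8
finger_force: 26.9
```

>>> {"op": "play_rows", "data": {
  "plan": [
    [0.2,-5,0,0,0,0],
    [0.2,-6,0,0,0,0],
    [0.2,-6,0,0,0,0],
    [0.3,-6,0,0,0,0],
    [0.2,-6,0,0,0,0],
    [0.3,-6,0,0,0,0],
    [0.2,-5,0,0,0,0],
    [0.2,-5,0,0,0,0]
  ]
}}

```text
time: 12.33
tool_pos: [574.3, -24.2, 85.2]
ee_rot: [0.0, 0.694, 0.72, 0.001]
ft_force: [1.4, 4.6, 5.0]
grip_width: 25.9
finger_force: 26.9
```

>>> {"op": "play_rows", "data": {
  "plan": [
    [0.2,-5,0,0,0,0],
    [0.1,-3,0,0,0,0],
    [0,-1.6,0,0,0,0],
    [0,0,0,0,0,0],
    [0,0,0,0,0,0]
  ]
}}

```text
time: 12.75
tool_pos: [574.7, -33.8, 85.2]
ee_rot: [0.0, 0.694, 0.72, 0.001]
ft_force: [0.8, 4.2, 4.9]
grip_width: 25.6
finger_force: 26.8
```

Run:
```python
from h import *
s=get_state(); im=read_camera('wrist'); cv2.imwrite('pics/w7.png',im)
import pickle; pickle.dump(s,open('s7.pkl','wb'))
print(s['tool_pos'],s['ft_force'],s['finger_force'])
g=cv2.cvtColor(im,cv2.COLOR_BGR2GRAY)
print(g[:260:4,316])
for r in range(20,240,4): print(r,g[r,300:334:2].tolist())
```

```text
[574.67498606 -33.75989593  85.21843925] [0.80444887 4.23602942 4.93128401] 26.824771463871002
[120 119 122 121 121 120 121  75 122 122 123 123 123 122 122  28 124 123
 124 124 124 124  35 104 123 124 124 125 123  39 125 123 124 124 125 126
  83 124 124 123 124 126  55 124 124 125 125 121 103 124 125 124 124  30
 125 124 125 124 124 123 123 122 122 122 121]
20 [123, 122, 123, 121, 121, 120, 121, 120, 120, 122, 122, 122, 123, 123, 123, 122, 125]
24 [124, 123, 125, 121, 119, 120, 120, 121, 121, 121, 122, 123, 122, 124, 123, 123, 124]
28 [124, 123, 124, 121, 121, 117, 72, 75, 75, 75, 76, 76, 76, 76, 76, 76, 77]
32 [123, 123, 123, 121, 121, 122, 120, 120, 122, 122, 123, 123, 122, 124, 124, 124, 125]
36 [124, 123, 124, 122, 121, 121, 122, 120, 122, 123, 122, 123, 122, 124, 124, 125, 125]
40 [124, 123, 123, 123, 121, 121, 121, 122, 123, 123, 122, 124, 125, 124, 123, 124, 126]
44 [125, 124, 123, 121, 121, 121, 121, 121, 123, 123, 123, 124, 119, 54, 57, 58, 58]
48 [124, 124, 123, 121, 122, 120, 123, 122, 123, 123, 123, 123, 125, 124, 123, 124, 126]
52 [124, 124, 124, 122, 122, 120, 122, 122,
[... 3374 characters left out ...]
8 [125, 124, 126, 122, 119, 119, 122, 122, 124, 124, 124, 126, 125, 125, 124, 124, 125]
212 [22, 25, 24, 24, 26, 26, 26, 28, 30, 31, 32, 35, 34, 35, 36, 39, 38]
216 [126, 126, 125, 124, 121, 119, 122, 123, 125, 128, 126, 126, 126, 126, 125, 124, 128]
220 [124, 125, 123, 123, 120, 118, 120, 121, 124, 125, 124, 125, 124, 124, 124, 124, 124]
224 [124, 125, 124, 122, 119, 119, 120, 122, 125, 124, 125, 124, 124, 124, 123, 123, 125]
228 [124, 124, 124, 121, 119, 118, 122, 121, 124, 124, 124, 123, 126, 124, 124, 123, 124]
232 [123, 123, 124, 122, 120, 119, 119, 123, 124, 124, 124, 125, 124, 124, 123, 124, 126]
236 [123, 124, 123, 122, 119, 117, 120, 123, 123, 124, 124, 122, 124, 122, 123, 123, 124]
```

The scale is visible: the full-width lines at rows 212 and 89 are 0 and 50. The mouth is out of frame at this extension, so I'll go back to about 60 mm to read the scale at the edge and check the grip hasn't slipped.

>>> {"op": "play_rows", "data": {
  "plan": [
    [-0.2,4,0,0,0,0],
    [-0.2,6,0,0,0,0],
    [-0.3,6,0,0,0,0],
    [-0.2,6,0,0,0,0],
    [-0.2,6,0,0,0,0],
    [-0.2,4.5,0,0,0,0],
    [0,0,0,0,0,0],
    [0,0,0,0,0,0]
  ]
}}

```text
time: 13.47
tool_pos: [573.4, -0.8, 85.2]
ee_rot: [0.0, 0.693, 0.721, 0.001]
ft_force: [1.2, 3.7, 5.4]
grip_width: 25.6
finger_force: 26.8
```

Run:
```python
from h import *
s=get_state(); im=read_camera('wrist'); cv2.imwrite('pics/w8.png',im)
print(s['tool_pos'],s['ft_force'],s['finger_force'])
def lines(f,c0,c1):
    g=cv2.cvtColor(cv2.imread(f),cv2.COLOR_BGR2GRAY)[:240,c0:c1].astype(float).mean(1)
    d=np.clip(115-g,0,None); out=[];r=0
    while r<240:
        if d[r]>0:
            e=r
            while e<240 and d[e]>0:e+=1
            out.append((round(float((np.arange(r,e)*d[r:e]).sum()/d[r:e].sum()),2),e-r,round(float(d[r:e].max()))));r=e
        r+=1
    return out
for f in('pics/w7.png','pics/w8.png'):
    print(f,'10s',lines(f,314,320));print('all',lines(f,326,332))
g=cv2.cvtColor(im,cv2.COLOR_BGR2GRAY); print(g[0:130,302:306].mean(1).round().astype(int).tolist()); print(g[0:130,330].tolist())
```

```text
[573.39792109  -0.8101136   85.23734911] [1.17809534 3.67962073 5.44232005] 26.841071248054504
pics/w7.png 10s [(29.61, 4, 90), (60.42, 4, 87), (89.4, 6, 94), (116.87, 3, 89), (142.8, 3, 84), (167.09, 3, 89), (190.39, 4, 81), (212.41, 4, 85)]
all [(13.45, 4, 86), (29.62, 4, 90), (45.33, 4, 89), (60.42, 4, 86), (75.13, 4, 91), (89.4, 6, 94), (103.24, 4, 88), (116.87, 3, 90), (129.94, 3, 87), (142.76, 3, 82), (155.09, 3, 89), (167.08, 3, 88), (178.93, 3, 86), (190.4, 4, 79), (201.55, 4, 71), (212.35, 4, 78)]
pics/w8.png 10s [(27.92, 53, 78), (60.41, 4, 84), (89.39, 6, 92), (116.86, 3, 88), (142.75, 3, 80), (167.09, 3, 88), (190.38, 4, 80), (212.41, 4, 85)]
all [(27.91, 53, 77), (60.41, 4, 84), (75.1, 4, 89), (89.39, 6, 92), (103.21, 4, 86), (116.86, 3, 88), (129.93, 3, 87), (142.74, 3, 79), (155.1, 3, 87), (167.09, 3, 87), (178.92, 3, 84), (190.38, 4, 77), (201.55, 3, 69), (212.34, 4, 76)]
[165, 157, 75, 60, 63, 65, 64, 64, 63, 62, 62, 63, 62, 62, 61, 62, 63, 64, 64, 63, 63, 63, 64, 64, 64, 64, 63, 63, 62, 62, 63, 62, 64, 64, 64, 63, 62, 62, 62, 63, 62, 62, 63, 63, 64, 64, 64, 64, 62, 
[... 276 characters left out ...]
130, 129, 130, 130, 130, 130, 129, 130, 130, 130, 129, 130, 130, 130, 130, 130, 130, 130, 129, 130, 130, 129, 130, 130]
[167, 159, 75, 59, 64, 63, 62, 63, 61, 63, 63, 62, 61, 61, 62, 62, 64, 63, 65, 64, 63, 63, 64, 63, 63, 64, 65, 64, 61, 62, 63, 64, 63, 64, 63, 62, 62, 63, 62, 63, 60, 64, 64, 63, 64, 64, 63, 61, 63, 61, 59, 51, 38, 75, 109, 131, 132, 130, 127, 80, 33, 39, 88, 131, 132, 131, 131, 134, 132, 131, 130, 131, 133, 126, 62, 26, 50, 111, 132, 133, 131, 131, 130, 131, 131, 131, 131, 101, 37, 23, 26, 51, 109, 131, 132, 132, 131, 132, 131, 132, 133, 128, 79, 28, 48, 110, 132, 133, 132, 130, 132, 132, 132, 131, 133, 126, 43, 27, 71, 132, 132, 131, 131, 131, 132, 131, 131, 133, 125, 58]
```

No slip: the lines sit at the same rows. The edge at row ~53 reads about 62.2, against a TCP displacement of 61.5, so the two agree to within 1 mm. I'll draw out a further 38 mm, splitting the difference.

>>> {"op": "play_rows", "data": {
  "plan": [
    [0.2,-4,0,0,0,0],
    [0.2,-6,0,0,0,0],
    [0.3,-6,0,0,0,0],
    [0.2,-6,0,0,0,0],
    [0.2,-6,0,0,0,0],
    [0.2,-5,0,0,0,0],
    [0.2,-3,0,0,0,0],
    [0,-2,0,0,0,0]
  ]
}}

```text
time: 14.18
tool_pos: [574.9, -39.4, 85.2]
ee_rot: [0.0, 0.694, 0.72, 0.001]
ft_force: [1.8, 4.1, 4.6]
grip_width: 25.7
finger_force: 26.8
```

>>> {"op": "play_rows", "data": {
  "plan": [
    [0,0,0,0,0,0],
    [0,0,0,0,0,0],
    [0,0,0,0,0,0]
  ]
}}

```text
time: 14.43
tool_pos: [574.9, -39.3, 85.2]
ee_rot: [0.0, 0.694, 0.72, 0.001]
ft_force: [1.6, 3.6, 5.5]
grip_width: 25.4
finger_force: 26.8
```

Run:
```python
from h import *
im=read_camera('wrist'); g=cv2.cvtColor(im,cv2.COLOR_BGR2GRAY)[:,326:332].mean(1); print([r for r in range(1,239) if g[r]<105 and g[r]<=g[r-1] and g[r]<g[r+1]])
```

```text
[13, 30, 45, 60, 75, 89, 103, 117, 130, 143, 155, 167, 179, 190, 201, 212]
```

>>> {"op": "play_rows", "data": {
  "plan": [
    [0,0.3,0,0,0,0],
    [0,0,0,0,0,0],
    [0,0,0,0,0,0]
  ]
}}

```text
time: 14.73
tool_pos: [574.9, -38.9, 85.2]
ee_rot: [0.0, 0.694, 0.72, 0.001]
ft_force: [1.5, 3.6, 5.7]
grip_width: 25.6
finger_force: 26.8
```

```bash
python3 -c "
from workcell import *
s=get_state();print(s['tool_pos'],s['qvel'].round(3),s['finger_force']);print(hand_in())"
```

```text
[574.90485137 -38.86856825  85.23749093] [ 0.001 -0.001 -0.     0.003 -0.001  0.   ] 26.834256649017334
the job is handed in; nothing more can be done
None
```

I pressed the lock button fully down and drew the brass head out to 100 mm within about 0.5 mm, held at about 27 N a finger. I worked that figure out from arm travel and a scale reading near 62 mm, because the mouth is out of the camera's view at 100 mm, and handed in at about 15 s.

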